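Find the soft foot and shim it

TASK

The aluminium instrument plate rocks: one of its four corners stands on a soft foot. With closed fingers press the plate's corners from above to find the one that gives way, then press the yellow shim lever of that corner down flat, and only that one, and press the same corner of the plate once more, firmly, to see that the shim now carries it. Grasp, lift and shift nothing, leave the other three shims up and everything else where it stands, and end clear of it all.

Things in the scene. Friction and masses are not known exactly. Their poses are not given: they have to be found in the camera images.
- plate: loose aluminium plate, 150 x 170 x 10 mm (x, y, z), about 0.85 kg, lying level on four black rubber feet, one under each blue corner mark. Origin: centre of its underside, 31 mm above the worktop; x away from the robot (yaw up to 0.25 rad either way), y to the left, z up. Three corners are firm. One, not to be told by eye, sinks 4 mm when pressed (about 2 N starts it, 3 N takes it fully down) and comes back up
- foot_board: dark board under the plate, 170 x 285 x 6 mm (x, y, z), fixed to the worktop, same centre and yaw as the plate; it carries the four rubber feet (25 mm high, 18 mm wide; three firm, one soft on a light spring) and the four yellow shim levers, which stick out beyond the plate's left and right edges. Origin: centre of its underside
- corner_1 (a point): centre of the blue mark, 22 mm wide, on top of the plate at its near left corner (41 mm above the worktop), right above the foot there
- corner_2 (a point): centre of the blue mark, 22 mm wide, on top of the plate at its near right corner (41 mm above the worktop), right above the foot there
- corner_3 (a point): centre of the blue mark, 22 mm wide, on top of the plate at its far left corner (41 mm above the worktop), right above the foot there
- corner_4 (a point): centre of the blue mark, 22 mm wide, on top of the plate at its far right corner (41 mm above the worktop), right above the foot there
- shim_1 (a joint): yellow shim lever of the near left corner: rad above flat, 0 = flat, starts at 0.8 to 0.95, stays where left (0.07 N m). It points out to the left: 4 mm thick, 56 mm long, tab 24 mm wide. Hinge axis along the plate's x, 11 mm above the worktop, 5 mm inside the plate's left edge, 30 mm out from corner_1. Flat, its cam stands 1 mm under the level plate and carries the corner
- shim_2 (a joint): yellow shim lever of the near right corner: rad above flat, 0 = flat, starts at 0.8 to 0.95, stays where left (0.07 N m). It points out to the right: 4 mm thick, 56 mm long, tab 24 mm wide. Hinge axis along the plate's x, 11 mm above the worktop, 5 mm inside the plate's right edge, 30 mm out from corner_2. Flat, its cam stands 1 mm under the level plate and carries the corner
- shim_3 (a joint): yellow shim lever of the far left corner: rad above flat, 0 = flat, starts at 0.8 to 0.95, stays where left (0.07 N m). It points out to the left: 4 mm thick, 56 mm long, tab 24 mm wide. Hinge axis along the plate's x, 11 mm above the worktop, 5 mm inside the plate's left edge, 30 mm out from corner_3. Flat, its cam stands 1 mm under the level plate and carries the corner
- shim_4 (a joint): yellow shim lever of the far right corner: rad above flat, 0 = flat, starts at 0.8 to 0.95, stays where left (0.07 N m). It points out to the right: 4 mm thick, 56 mm long, tab 24 mm wide. Hinge axis along the plate's x, 11 mm above the worktop, 5 mm inside the plate's right edge, 30 mm out from corner_4. Flat, its cam stands 1 mm under the level plate and carries the corner
- shim_1_tab (a point): on the upper face of the near left shim's yellow tab, 48 mm from its hinge axis and 8 mm from its end; 13 mm above the worktop when flat, about 45 to 52 mm when up
- shim_2_tab (a point): on the upper face of the near right shim's yellow tab, 48 mm from its hinge axis and 8 mm from its end; 13 mm above the worktop when flat, about 45 to 52 mm when up
- shim_3_tab (a point): on the upper face of the far left shim's yellow tab, 48 mm from its hinge axis and 8 mm from its end; 13 mm above the worktop when flat, about 45 to 52 mm when up
- shim_4_tab (a point): on the upper face of the far right shim's yellow tab, 48 mm from its hinge axis and 8 mm from its end; 13 mm above the worktop when flat, about 45 to 52 mm when up
- rubber_stopper: red-brown rubber stopper, 32 mm wide, 30 mm high, just beyond the board; a loose bystander, origin at the centre of its underside
- weight_50: small brass knob weight, 23 mm wide, 26 mm high, just before the board; a loose bystander, origin at the centre of its underside
- vial_1: glass vial with green cap, 22 mm wide, 51 mm high, just beyond the board; a loose bystander, origin at the centre of its underside
- weight_100: grey knob weight, 29 mm wide, 33 mm high, just before the board; a loose bystander, origin at the centre of its underside
- tape_a: roll of brown tape, 52 mm wide, 21 mm high; a loose bystander, origin at the centre of its underside
- sample_tin: round white tin, 60 mm wide, 28 mm high; a loose bystander, origin at the centre of its underside
- dropper_bottle: small bottle with white cap, 36 mm wide, 79 mm high; a loose bystander, origin at the centre of its underside
- beaker_100: glass beaker, 53 mm wide, 70 mm high; a loose bystander, origin at the centre of its underside

How it is judged:
By the outcome, as a careful person would: the job done as asked, in the order asked, and still so for the second after the job is handed in, with the robot touching nothing.
It also fails if it takes over 61 s, if anything falls off the work surface, if the arm or the gripper's body presses on something with over 40 N, if the wrist force passes 120 N, or if a joint passes its speed limit or range.

ROBOT

A 6-joint arm with a two-finger parallel gripper is mounted at the origin on a cart in front of the work surface, level with it; the furniture and walls round the work are solid. World frame = base frame: x ahead of the robot, y to its left, z up, the work surface at z = 0. Lengths are in m, angles in rad, forces in N, time in s.
With the tool pointing down it reaches from about 0.35 to 0.975 m from the base axis. Payload 4.9 kg.
Tool frame: the origin (TCP) lies at the very end of the fingers, on their centre line; the grasp point (between the pads) lies 19 mm behind it; x points along the fingers, y is the direction in which the jaws open and shut, and the axes are right-handed (so a half turn about x gives the same grasp; the last joint's range is limited). The gripper opens to 85 mm and grips with 20 to 120 N. Pads are 22 mm wide; open, the fingers measure 114 mm over their backs; the gripper's body (76 mm by 85 mm) begins 54 mm behind the grasp point. The pads swing forward as they close: fully open they stand 13 mm farther back than shut.
Start: joints at [-1.278, 0.053, 1.613, -0, 1.476, -0.119], TCP at [0.25, -0.573, 0.231] pointing down, gripper open.
Joint ranges: [-3.01, 3.01], [-1.01, 2.22], [0.06, 2.58], [-1.02, 4.17], [0.09, 2.62], [-3.14, 3.14]. Speed limits (rad/s): [2.57, 2.57, 3.14, 3.14, 3.14, 3.14].

INTERFACE

Orientations are given as a rotation vector (axis times angle).
In Python, from station import ctrl, get_image, calibration, finish_job, search_frame, cut_out, mark_of gives the robot as it stands. The module is installed in compiled form; this text tells all that it offers.
- The arm moves only by the tool arm_command, never from a script. Its argument "plan" is a list that holds one entry, the list of rows, each a list of 7 numbers: the shift along the tool's x, y, z in m, then the turn, a rotation vector about the tool's x, y, z in degrees, then the finger opening in m, from 0 to 0.0854. A call has 1 to 20 rows; each row shifts and turns the pose as measured when the row begins, along the tool's axes as they then stand; what a row does not reach is not made up. A row lasts 1/12 s, in which the tool goes at most 41.7 mm and 7.16 degrees, less where a joint would pass 70% of its speed; a pose out of reach is approached as far as the arm can. A call with a gripper value outside its range is refused whole. The fingers move at their own pace and stop on an object; "squeeze" is the grip in N (left out, the last holds). Time passes only in rows, so rows that do not move let the fingers close. It gives the time, the measured TCP pose, the force and the opening at its end, in the units of the state.
- ctrl.get_obs(): the state, without advancing time (a new reading comes with each control period).
- get_image(name): name is "side" or "top"; returns the picture (420x560x3 uint8, red, green, blue); there is no depth.
- calibration(name): a dict with "fx", "fy", "cx", "cy" (pixels), "k1" (the pictures are not rectified: a ray, as slopes to the right and down, at radius r is drawn at 1 + k1 r^2 times it, then the intrinsics apply), "cam_to_world" (4x4, takes a point from camera to world coordinates). Camera axes: x right, y down, z forward; pixel columns grow to the right and rows downward; lengths in m; the calibration is good to about 2 mm. A picture is of the moment at which its call begins. calibration takes no time and is no camera call.
- finish_job(): hands the job in, once; it reports no verdict.
Trained networks look in the newest picture that a camera, given by its name, has taken for a name from the list of things; names that differ only in an ending like _2 or _b are one class to them, and where a whole thing is asked for, a point or a joint stands for the part that bears it (a point fixed in the world has none). Each returns a list of dicts, best first, with "conf" (0 to 1); they miss things now and then, are a little off and sometimes report something else, mostly with a low value. They report only what shows in the picture. A call takes as long as a camera call.
- search_frame(camera, thing): "at" ([x, y, z] in m, in the coordinates of the camera as it stood for that picture, good to about 4 mm: the middle of the surface that is visible of it).
- cut_out(camera, thing): "mask" (420x560 bool, what is visible of it).
- mark_of(camera, thing): "at" ([x, y, z] in m, in the coordinates of the camera as it stood for that picture, good to about 4 mm: a listed point, or the origin of a listed thing).
The state is a dict: "t": time; "q": joint angles; "dq": joint speeds; "effort": joint torques, N m; "tool_pos": TCP position; "tool_rot": TCP orientation; "contact_force": force on the tool from outside, world axes, zero at the start; "wrist_torque": the same for the moment, N m; "opening": finger opening in m.
Only numpy, scipy, OpenCV 4.12 (cv2) and the standard library are available. Lean on these libraries where they do the work, as an engineer would, in place of code of your own. Each camera call takes 0.05 s, during which the arm holds its last target. There are 200 camera calls.

## Working session

There is one attempt and no reset: what is moved stays moved. The work goes in short steps, Python scripts to look and compute and a tool call to move; the robot and the scene stay as the last step left them, time stands still between calls to the robot, and variables do not carry over. Pictures are saved under pics/ and viewed, about 8 in all and at most 12, crops included, and the job is handed in when it is done.

Besides the shell and the picture viewer there is one more tool, called after "Request:" as name(argument=value, ...) on one line, values as JSON. arm_command: Moves the arm, as the interface text tells. Its arguments: {"type":"object","properties":{"plan":{"type":"array","items":{"type":"array","items":{"type":"array","items":{"type":"number"}}}},"squeeze":{"type":"number"}},"required":["plan"]}

```bash
mkdir -p pics
cat > h.py <<'E'
import numpy as np, cv2
from station import *
from scipy.spatial.transform import Rotation as R
def w(cam,p):
    T=np.array(calibration(cam)["cam_to_world"]); return T[:3,:3]@np.array(p)+T[:3,3]
def px(cam,P):
    c=calibration(cam);T=np.linalg.inv(np.array(c["cam_to_world"]));p=T[:3,:3]@np.array(P)+T[:3,3]
    a=p[:2]/p[2];a=a*(1+c["k1"]*(a@a));return a*[c["fx"],c["fy"]]+[c["cx"],c["cy"]]
def ray(cam,uv):
    c=calibration(cam);d=(np.array(uv)-[c["cx"],c["cy"]])/[c["fx"],c["fy"]];a=d.copy()
    for _ in range(20):a=d/(1+c["k1"]*(a@a))
    T=np.array(c["cam_to_world"]);return T[:3,3],T[:3,:3]@np.array([a[0],a[1],1])
def onz(cam,uv,z):
    o,d=ray(cam,uv);return o+d*(z-o[2])/d[2]
def save(cam,n):
    im=get_image(cam);cv2.imwrite(f"pics/{n}.png",im[:,:,::-1]);return im
E
python3 - <<'E'
from h import *
o=ctrl.get_obs();print(o)
for c in("top","side"):
    save(c,c+"0");print(c,np.round(calibration(c)["cam_to_world"],3).tolist())
    for t in["corner_1","corner_2","corner_3","corner_4","shim_1_tab","shim_2_tab","plate"]:
        print(t,[(round(d["conf"],2),np.round(w(c,d["at"]),3).tolist()) for d in mark_of(c,t)])
E
```

```text
{'t': 0.0, 'q': array([-1.27797993e+00,  5.33442532e-02,  1.61428001e+00,  1.44435901e-05,
        1.47599450e+00, -1.19019618e-01]), 'dq': array([-1.28185048e-03,  1.67306936e-03,  1.29159240e-04,  7.99969789e-05,
        1.26584751e-05,  2.40027932e-04]), 'effort': array([-8.26637206e-04, -3.93675971e+01, -3.70178890e+01, -1.89704037e-04,
        6.92932677e-03,  3.01460030e-07]), 'tool_pos': array([ 0.24999691, -0.57215232,  0.23007919]), 'tool_rot': array([ 1.99525238,  0.41885724, -1.99558164]), 'contact_force': array([ 0.23592911, -0.05091575, -0.4621092 ]), 'wrist_torque': array([ 0.02223458, -0.03659659,  0.05024892]), 'opening': 0.0855353487094347}
top [[0.03, -0.986, 0.163, 0.303], [-1.0, -0.028, 0.012, -0.115], [-0.008, -0.163, -0.987, 1.438], [0.0, 0.0, 0.0, 1.0]]
corner_1 [(0.9, [0.443, -0.149, 0.035]), (0.81, [0.557, -0.242, 0.041]), (0.7, [0.55, -0.137, 0.043]), (0.65, [0.447, -0.248, 0.044])]
corner_2 [(0.9, [0.443, -0.149, 0.035]), (0.81, [0.557, -0.242, 0.041]), (0.7, [0.55, -0.137, 0.043]), (0.65, [0.447, -0.248, 0.044])]
corner_3 [(0.9, [0.443, -0.149, 0.035]), (0
[... 590 characters left out ...]
0.249, 0.04]), (0.73, [0.563, -0.241, 0.044])]
corner_2 [(0.97, [0.551, -0.14, 0.044]), (0.96, [0.443, -0.147, 0.038]), (0.88, [0.45, -0.249, 0.04]), (0.73, [0.563, -0.241, 0.044])]
corner_3 [(0.97, [0.551, -0.14, 0.044]), (0.96, [0.443, -0.147, 0.038]), (0.88, [0.45, -0.249, 0.04]), (0.73, [0.563, -0.241, 0.044])]
corner_4 [(0.97, [0.551, -0.14, 0.044]), (0.96, [0.443, -0.147, 0.038]), (0.88, [0.45, -0.249, 0.04]), (0.73, [0.563, -0.241, 0.044])]
shim_1_tab [(0.51, [0.44, -0.088, 0.056]), (0.49, [0.387, -0.24, 0.002]), (0.43, [0.552, -0.078, 0.05])]
shim_2_tab [(0.63, [0.447, -0.303, 0.048]), (0.51, [0.629, -0.209, 0.001])]
plate [(0.57, [0.5, -0.189, 0.026]), (0.19, [0.45, -0.247, 0.039])]
```

View pics/top0.png

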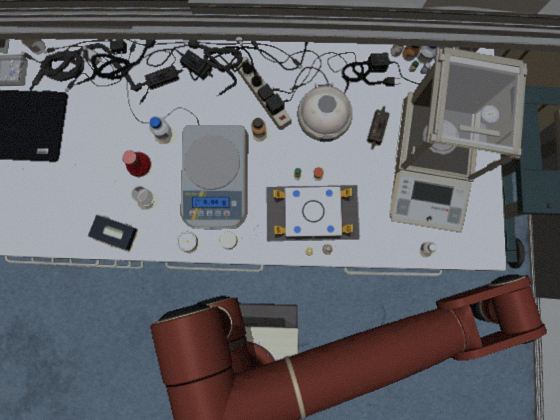

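View pics/side0.png

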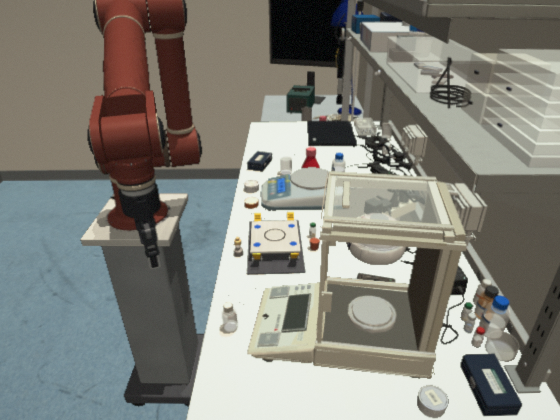

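The top view shows the plate at about (313,211) with blue marks at its corners, four yellow tabs to the left and right, weights just before it, and a vial and stopper beyond it. The side view agrees with this: plate at (275,237), glass shield and balance to its right.

```bash
cat >> h.py <<'E'
def plan(P):
    "shift in tool axes to world point P, and turn to tool x down, z-axis along..."
    o=ctrl.get_obs();M=R.from_rotvec(o["tool_rot"]).as_matrix();return M.T@(np.array(P)-o["tool_pos"])
def state():
    o=ctrl.get_obs();M=R.from_rotvec(o["tool_rot"]).as_matrix()
    print("t",round(o["t"],2),"pos",o["tool_pos"].round(4),"F",o["contact_force"].round(1),"open",round(o["opening"],4));return o,M
E
cat > fit.py <<'E'
from h import *
N={1:[-.055,.05,.041],2:[-.055,-.05,.041],3:[.055,.05,.041],4:[.055,-.05,.041]}
from scipy.optimize import least_squares
def board(p,P): c,s=np.cos(p[2]),np.sin(p[2]);return np.array([p[0]+c*P[0]-s*P[1],p[1]+s*P[0]+c*P[1],P[2]])
E
python3 - <<'E'
from fit import *
o,M=state();print(M.round(3))
# refine by blue blobs
p0=[.501,-.1945,.067];obs=[]
for cam in("top","side"):
    im=get_image(cam);h=cv2.cvtColor(im,cv2.COLOR_RGB2HSV)
    m=cv2.inRange(h,(100,110,60),(130,255,255));n,_,st,ce=cv2.connectedComponentsWithStats(m)
    for i,P in N.items():
        u=px(cam,board(p0,P));j=min(range(1,n),key=lambda k:np.hypot(*(ce[k]-u))+ (99 if st[k,4]<8 else 0))
        print(cam,i,u.round(1),ce[j].round(1),st[j,4]);obs.append((cam,i,ce[j]))
    print(cam,np.round(calibration(cam)["fx"]))
def res(q):
    pr=lambda i:board(q,[np.sign(N[i][0])*q[3],np.sign(N[i][1])*q[4],q[5]])
    return np.concatenate([px(c,pr(i))-u for c,i,u in obs])
s=least_squares(res,p0+[.055,.05,.041]);print(s.x.round(4),s.fun.round(1))
E
```

```text
t 0.8 pos [ 0.2502 -0.5727  0.2313] F [-0.2  0.1  0.4] open 0.0852
[[ 0.     0.4   -0.916]
 [-0.    -0.916 -0.4  ]
 [-1.     0.     0.   ]]
top 1 [297.2 228.7] [296.8 229.2] 33
top 2 [330.4 227.4] [330.  228.5] 32
top 3 [295.7 192.7] [295.8 193.2] 33
top 4 [328.5 191.4] [328.6 192.5] 30
top 466.0
side 1 [256.8 226.5] [256.9 226.2] 12
side 2 [257.  244.4] [256.3 244.1] 15
side 3 [290.8 225.1] [291.  225.5] 10
side 4 [293.3 242.9] [292.7 243.1] 15
side 422.0
[ 0.4994 -0.1941  0.047   0.055   0.0498  0.0406] [-0.1 -0.3 -0.1 -0.2  0.1 -0.3  0.  -0.2 -0.3  0.1 -0.2  0.1 -0.4 -0.1
 -0.2  0.1]
```

Request:
arm_command(plan=[[[0,0,0,7,0,0,0],[0,0,0,7,0,0,0],[0,0,0,6.9,0,0,0],[0,-0.0264,-0.0177,0,0,0,0],[0,-0.0264,-0.0177,0,0,0,0],[0,-0.0264,-0.0177,0,0,0,0],[0,-0.0264,-0.0177,0,0,0,0],[0,-0.0264,-0.0177,0,0,0,0],[0,-0.0264,-0.0177,0,0,0,0],[0,-0.0264,-0.0177,0,0,0,0],[0,-0.0264,-0.0177,0,0,0,0],[0,-0.0264,-0.0177,0,0,0,0],[0,-0.0264,-0.0177,0,0,0,0],[0,-0.0264,-0.0177,0,0,0,0],[0,-0.0264,-0.0177,0,0,0,0],[0,0,0,0,0,0,0]]])

```text
t: 2.23
tool_pos: [0.4607, -0.2378, 0.2318]
tool_rot: [2.213, 0.021, -2.205]
contact_force: [-0.3, 0.1, 0.2]
opening: -0.0001
```

Run:
```python
from h import *
o,M=state();print(M.round(3));print(plan([.4468,-.2466,.06]).round(4),"c2")
```

```text
t 2.23 pos [ 0.4607 -0.2378  0.2318] F [-0.3  0.1  0.2] open -0.0001
[[ 0.004  0.022 -1.   ]
 [-0.003 -1.    -0.022]
 [-1.     0.003 -0.004]]
[0.1718 0.008  0.0147] c2
```

Request:
arm_command(plan=[[[0.04,0.002,0.004,1.4,0,0,0],[0.04,0.002,0.004,0,0,0,0],[0.04,0.002,0.004,0,0,0,0],[0.035,0.002,0.002,0,0,0,0],[0,0,0,0,0,0,0],[0,0,0,0,0,0,0]]])

```text
t: 2.73
tool_pos: [0.4517, -0.248, 0.0781]
tool_rot: [2.23, -0.009, -2.198]
contact_force: [0.2, 0.3, 1.4]
opening: -0.0002
```

Run:
```python
from h import *
o,M=state();print(M.round(3));print(plan([.4468,-.2466,.041]).round(4),"c2")
im=save("top","t1");u=px("top",[.447,-.247,.05]).astype(int);v=px("side",[.5,-.195,.05]).astype(int)
s=save("side","s1")
f=lambda i,c:cv2.resize(i[c[1]-50:c[1]+50,c[0]-50:c[0]+50],(400,400),interpolation=cv2.INTER_CUBIC)
cv2.imwrite("pics/c1.png",np.hstack([f(im,u),f(s,v)])[:,:,::-1])
```

```text
t 2.73 pos [ 0.4517 -0.248   0.0781] F [0.2 0.3 1.4] open -0.0002
[[ 0.014  0.003 -1.   ]
 [-0.011 -1.    -0.003]
 [-1.     0.011 -0.014]]
[ 0.037  -0.0019  0.0054] c2
```

View pics/c1.png

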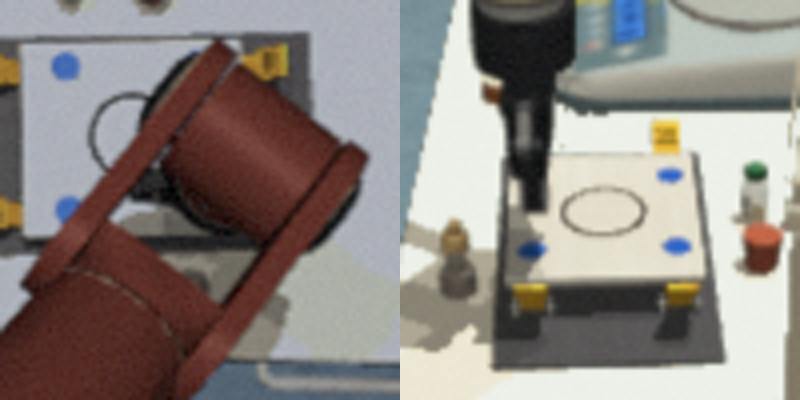

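Request:
arm_command(plan=[[[0.015,-0.002,0.005,0,-0.8,-0.6,0],[0.012,0,0,0,0,0,0],[0,0,0,0,0,0,0],[0,0,0,0,0,0,0]]])

```text
t: 3.17
tool_pos: [0.4521, -0.2502, 0.0581]
tool_rot: [2.228, -0.007, -2.202]
contact_force: [0.1, 0.1, 0.0]
opening: -0.0001
```

Run:
```python
from h import *
o,M=state();print(M.round(3)[:,0]);print(plan([.4468,-.2466,.041]).round(4),"c2")
```

```text
t 3.17 pos [ 0.4521 -0.2502  0.0581] F [0.1 0.1 0. ] open -0.0001
[ 0.012 -0.01  -1.   ]
[ 0.017  -0.0037  0.0055] c2
```

Request:
arm_command(plan=[[[0.004,-0.003,0.005,0,-0.8,-0.6,0],[0.004,-0.002,0.004,0,-0.6,-0.4,0],[0,-0.001,0.002,0,0,0,0],[0,0,0,0,0,0,0]]])

```text
t: 3.5
tool_pos: [0.4413, -0.2444, 0.051]
tool_rot: [-2.205, -0.013, 2.234]
contact_force: [0.3, -0.3, 0.4]
opening: -0.0001
```

Run:
```python
from h import *
o,M=state();print(M.round(3)[:,0]);print(plan([.4468,-.2466,.041]).round(4),"c2")
```

```text
t 3.5 pos [ 0.4413 -0.2444  0.051 ] F [ 0.3 -0.3  0.4] open -0.0001
[-0.013  0.008 -1.   ]
[ 0.0099  0.0023 -0.0057] c2
```

Request:
arm_command(plan=[[[0.002,0.001,-0.002,0,0.7,0.4,0],[0.002,0.001,-0.002,0,0,0,0],[0,0,0,0,0,0,0],[0,0,0,0,0,0,0]]])

```text
t: 3.83
tool_pos: [0.4457, -0.2466, 0.0469]
tool_rot: [2.221, 0.004, -2.218]
contact_force: [0.6, 0.6, 0.5]
opening: 0.0002
```

Request:
arm_command(plan=[[[0.001,0,0,0,0,0,0],[0.001,0,0,0,0,0,0],[0.001,0,0,0,0,0,0]]])

```text
t: 4.08
tool_pos: [0.4461, -0.2469, 0.0441]
tool_rot: [2.221, 0.003, -2.217]
contact_force: [0.3, -0.4, -0.6]
opening: 0.0002
```

Request:
arm_command(plan=[[[0.001,0,0,0,0,0,0],[0.001,0,0,0,0,0,0]]])

```text
t: 4.25
tool_pos: [0.4462, -0.2469, 0.0419]
tool_rot: [2.221, 0.003, -2.217]
contact_force: [-0.0, 0.2, -0.1]
opening: 0.0003
```

Run:
```python
from h import *
o,M=state();print(M.round(3)[:,0]);print(plan([.4468,-.2466,.041]).round(4),"c2")
```

```text
t 4.25 pos [ 0.4462 -0.2469  0.0419] F [-0.   0.2 -0.1] open 0.0003
[ 0.002 -0.001 -1.   ]
[ 0.0009 -0.0003 -0.0006] c2
```

Well aligned on corner 2. Press on in 1 mm steps.

Request:
arm_command(plan=[[[0.001,0,0,0,0,0,0]]])

```text
t: 4.33
tool_pos: [0.4462, -0.2469, 0.041]
tool_rot: [2.221, 0.003, -2.217]
contact_force: [-3.8, 2.5, 11.0]
opening: 0.0001
```

Request:
arm_command(plan=[[[0.001,0,0,0,0,0,0]]])

```text
t: 4.42
tool_pos: [0.4462, -0.2469, 0.041]
tool_rot: [2.22, 0.004, -2.218]
contact_force: [-4.6, 3.6, 12.9]
opening: 0.0001
```

Request:
arm_command(plan=[[[0.001,0,0,0,0,0,0]]])

```text
t: 4.5
tool_pos: [0.4462, -0.2469, 0.041]
tool_rot: [2.219, 0.005, -2.22]
contact_force: [-3.5, 1.7, 8.0]
opening: -0.0002
```

Request:
arm_command(plan=[[[0.001,0,0,0,0,0,0]]])

```text
t: 4.58
tool_pos: [0.4462, -0.2469, 0.041]
tool_rot: [2.219, 0.006, -2.221]
contact_force: [-3.4, 2.5, 7.2]
opening: 0.0001
```

Corner 2 is firm: no sink at about 10 N. Next is corner 1.

Request:
arm_command(plan=[[[-0.01,0,0,0,0,0,0],[-0.01,0,0,0,0,0,0],[0,-0.025,0.001,0,0,0,0],[0,-0.025,0.001,0,0,0,0],[0,-0.025,0.001,0,0,0,0],[0,-0.02,0.001,0,0,0,0],[0,0,0,0,0,0,0],[0,0,0,0,0,0,0]]])

```text
t: 5.25
tool_pos: [0.4447, -0.1512, 0.0689]
tool_rot: [2.227, -0.003, -2.21]
contact_force: [-0.6, -0.3, 0.6]
opening: 0.0001
```

Run:
```python
from h import *
o,M=state();print(M.round(3)[:,0]);print(plan([.442,-.1467,.044]).round(4),"c1 +3mm")
```

```text
t 5.25 pos [ 0.4447 -0.1512  0.0689] F [-0.6 -0.3  0.6] open 0.0001
[ 0.008 -0.004 -1.   ]
[ 0.0248 -0.0046  0.0029] c1 +3mm
```

Request:
arm_command(plan=[[[0.009,-0.002,0.001,0,-0.4,-0.2,0],[0.008,-0.002,0.001,0,0,0,0],[0.004,0,0,0,0,0,0],[0.001,0,0,0,0,0,0],[0,0,0,0,0,0,0],[0,0,0,0,0,0,0]]])

```text
t: 5.75
tool_pos: [0.443, -0.1501, 0.045]
tool_rot: [2.222, -0.004, -2.221]
contact_force: [1.1, 1.5, 0.6]
opening: 0.0001
```

Run:
```python
from h import *
o,M=state();print(M.round(3)[:,0]);print(plan([.442,-.1467,.041]).round(4),"c1")
```

```text
t 5.75 pos [ 0.443  -0.1501  0.045 ] F [1.1 1.5 0.6] open 0.0001
[ 0.    -0.002 -1.   ]
[ 0.004  -0.0034  0.001 ] c1
```

Request:
arm_command(plan=[[[0,-0.002,0.001,0,0,0,0],[0.001,-0.001,0,0,0,0,0],[0.001,0,0,0,0,0,0],[0.001,0,0,0,0,0,0]]])

```text
t: 6.08
tool_pos: [0.4422, -0.1476, 0.0421]
tool_rot: [-2.222, 0.005, 2.22]
contact_force: [0.1, -0.3, 1.0]
opening: 0.0001
```

Request:
arm_command(plan=[[[0.001,0,0,0,0,0,0]]])

```text
t: 6.17
tool_pos: [0.4423, -0.1476, 0.0411]
tool_rot: [-2.223, 0.005, 2.22]
contact_force: [0.3, 0.7, -0.2]
opening: -0.0
```

Request:
arm_command(plan=[[[0.001,0,0,0,0,0,0]]])

```text
t: 6.25
tool_pos: [0.4423, -0.1476, 0.0403]
tool_rot: [-2.222, 0.005, 2.22]
contact_force: [-1.3, 0.3, 2.8]
opening: 0.0
```

Request:
arm_command(plan=[[[0.001,0,0,0,0,0,0]]])

```text
t: 6.33
tool_pos: [0.4422, -0.1475, 0.0395]
tool_rot: [-2.222, 0.005, 2.221]
contact_force: [-2.9, 1.6, 3.2]
opening: -0.0
```

Request:
arm_command(plan=[[[0.001,0,0,0,0,0,0]]])

```text
t: 6.42
tool_pos: [0.4422, -0.1475, 0.0387]
tool_rot: [-2.221, 0.005, 2.221]
contact_force: [-1.6, 1.0, 3.1]
opening: 0.0
```

Request:
arm_command(plan=[[[0.001,0,0,0,0,0,0],[0.001,0,0,0,0,0,0]]])

```text
t: 6.58
tool_pos: [0.4421, -0.1474, 0.0373]
tool_rot: [-2.22, 0.004, 2.222]
contact_force: [-5.0, 2.4, 11.2]
opening: -0.0001
```

Request:
arm_command(plan=[[[0.001,0,0,0,0,0,0]]])

```text
t: 6.67
tool_pos: [0.4422, -0.1475, 0.0373]
tool_rot: [-2.219, 0.003, 2.223]
contact_force: [-6.5, 3.0, 13.2]
opening: 0.0004
```

Request:
arm_command(plan=[[[-0.008,0,0,0,0,0,0],[-0.012,0,0,0,0,0,0],[-0.015,0,0,0,0,0,0],[-0.015,0,0,0,0,0,0],[0,0,0,0,0,0,0],[0,0,0,0,0,0,0]]])

```text
t: 7.17
tool_pos: [0.443, -0.1478, 0.0889]
tool_rot: [2.223, -0.005, -2.219]
contact_force: [-0.2, 0.2, 0.5]
opening: -0.0001
```

Run:
```python
from fit import *
o,M=state();print(M.round(3)[:,0])
p=[.4994,-.1941,.047]
g=board(p,[-.055,.120,.07]);print("tab target",g,plan(g).round(4))
for i in (48,):
  for c in("top","side"):
    print([(round(d["conf"],2),w(c,d["at"]).round(3).tolist()) for d in (get_image(c) is not None and mark_of(c,"shim_1_tab"))])
```

```text
t 7.17 pos [ 0.443  -0.1478  0.0889] F [-0.2  0.2  0.5] open -0.0001
[ 0.002 -0.003 -1.   ]
tab target [ 0.43882281 -0.07681656  0.07      ] [ 0.0187 -0.071   0.0044]
[(0.49, [0.443, -0.246, 0.042]), (0.44, [0.437, -0.084, 0.048])]
[(0.6, [0.442, -0.086, 0.052])]
```

Corner 1 is the soft one: it sank about 4 mm to a stop. Moving above shim 1's tab.

Request:
arm_command(plan=[[[0,-0.025,0.001,0,0,0,0],[0,-0.025,0.001,0,0,0,0],[0,-0.018,0.001,0,0,0,0],[0,0,0,0,0,0,0],[0,0,0,0,0,0,0]]])

```text
t: 7.78
tool_pos: [0.4369, -0.0771, 0.0831]
tool_rot: [-2.211, 0.004, 2.227]
contact_force: [0.0, -0.5, -0.1]
opening: -0.0001
```

Run:
```python
from fit import *
o,M=state();print(M.round(3)[:,0]);print(plan([.4388,-.0768,.013]).round(4))
```

```text
t 7.78 pos [ 0.4369 -0.0771  0.0831] F [ 0.  -0.5 -0.1] open -0.0001
[-0.008  0.001 -1.   ]
[ 0.07   -0.0003 -0.0025]
```

Request:
arm_command(plan=[[[0.012,0,-0.001,0,0.4,0,0],[0.012,0,-0.001,0,0,0,0],[0.004,0,0,0,0,0,0],[0.004,0,0,0,0,0,0],[0.004,0,0,0,0,0,0],[0.004,0,0,0,0,0,0],[0.004,0,0,0,0,0,0],[0.004,0,0,0,0,0,0]]])

```text
t: 8.45
tool_pos: [0.4418, -0.0794, 0.0358]
tool_rot: [-2.218, 0.004, 2.211]
contact_force: [0.0, 0.6, 1.6]
opening: 0.0001
```

Request:
arm_command(plan=[[[0.003,0,0,0,0,0,0],[0.003,0,0,0,0,0,0],[0.003,0,0,0,0,0,0]]])

```text
t: 8.7
tool_pos: [0.4422, -0.0805, 0.0262]
tool_rot: [-2.219, 0.007, 2.21]
contact_force: [0.5, 1.1, 2.0]
opening: -0.0004
```

Request:
arm_command(plan=[[[0.003,-0.002,0.001,0,0,0,0],[0.003,-0.001,0.001,0,0,0,0],[0.003,0,0,0,0,0,0]]])

```text
t: 8.95
tool_pos: [0.441, -0.0779, 0.0166]
tool_rot: [-2.222, 0.008, 2.208]
contact_force: [-0.2, 0.5, 1.9]
opening: 0.0001
```

Request:
arm_command(plan=[[[0.002,0,0,0,0,0,0],[0.001,0,0,0,0,0,0]]])

```text
t: 9.12
tool_pos: [0.4409, -0.0776, 0.0129]
tool_rot: [-2.222, 0.008, 2.208]
contact_force: [0.3, -0.2, 5.6]
opening: -0.0001
```

Request:
arm_command(plan=[[[0.001,0,0,0,0,0,0]]])

```text
t: 9.2
tool_pos: [0.441, -0.0776, 0.0125]
tool_rot: [-2.222, 0.008, 2.209]
contact_force: [-4.2, 1.5, 14.5]
opening: 0.0
```

Request:
arm_command(plan=[[[0.001,0,0,0,0,0,0]]])

```text
t: 9.28
tool_pos: [0.4411, -0.0776, 0.0125]
tool_rot: [-2.22, 0.007, 2.211]
contact_force: [-4.9, 2.1, 13.4]
opening: -0.0001
```

Shim 1 is flat: the tool stopped at z 12.5 mm against 14 N. Lift, look, and return above corner 1.

Request:
arm_command(plan=[[[-0.008,0,0,0,0,0,0],[-0.015,0,0,0,0,0,0],[-0.025,0,0,0,0,0,0],[-0.022,0,0,0,0,0,0],[0,0.023,0,0,0,0,0],[0,0.023,0,0,0,0,0],[0,0.018,0,0,0,0,0],[0,0,0,0,0,0,0],[0,0,0,0,0,0,0]]])

```text
t: 10.03
tool_pos: [0.4371, -0.1428, 0.085]
tool_rot: [-2.214, 0.003, 2.22]
contact_force: [0.1, 0.1, 0.1]
opening: 0.0004
```

Run:
```python
from h import *
o,M=state();print(M.round(3)[:,0]);print(plan([.442,-.1467,.045]).round(4))
s=save("side","s2");v=px("side",[.5,-.195,.05]).astype(int)
cv2.imwrite("pics/c2.png",cv2.resize(s[v[1]-50:v[1]+50,v[0]-60:v[0]+60],(720,600),interpolation=cv2.INTER_CUBIC)[:,:,::-1])
```

```text
t 10.03 pos [ 0.4371 -0.1428  0.085 ] F [0.1 0.1 0.1] open 0.0004
[-0.002  0.003 -1.   ]
[ 0.04   0.004 -0.005]
```

View pics/c2.png

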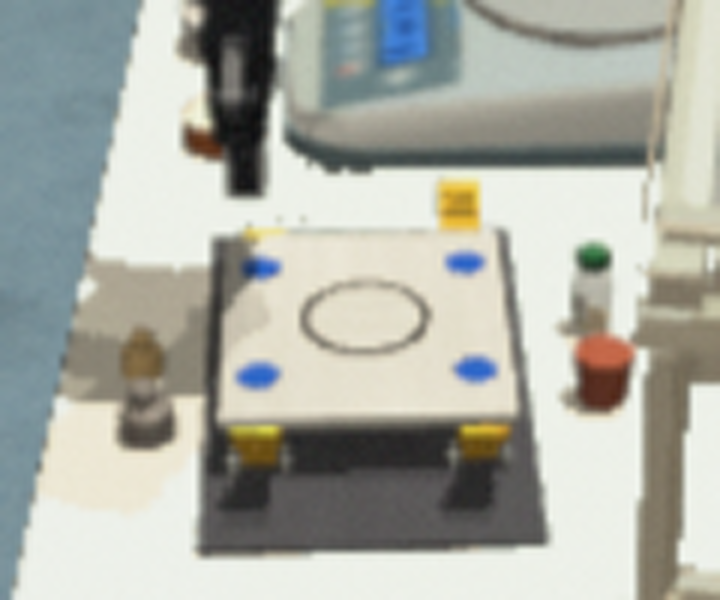

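The crop shows shim 1 flat (only a sliver at (265,233)), shim 3 up at (460,203), and shims 2 and 4 up at (255,445) and (483,440). The bystanders are undisturbed. Now press corner 1 again.

Request:
arm_command(plan=[[[0.012,0.002,-0.002,0,0,0,0],[0.012,0.001,-0.002,0,0,0,0],[0.008,0,0,0,0,0,0],[0.003,0,0,0,0,0,0],[0,0,0,0,0,0,0],[0,0,0,0,0,0,0]]])

```text
t: 10.58
tool_pos: [0.4399, -0.141, 0.0474]
tool_rot: [-2.212, -0.005, 2.224]
contact_force: [0.8, 0.6, 0.5]
opening: -0.0003
```

Run:
```python
from h import *
o,M=state();print(M.round(3)[:,0]);print(plan([.442,-.1467,.041]).round(4))
```

```text
t 10.58 pos [ 0.4399 -0.141   0.0474] F [0.8 0.6 0.5] open -0.0003
[-0.005  0.005 -1.   ]
[ 0.0064  0.0057 -0.0022]
```

Request:
arm_command(plan=[[[0.001,0.003,-0.001,0,0.3,0.3,0],[0.001,0.002,-0.001,0,0,0,0],[0.001,0,0,0,0,0,0],[0.001,0,0,0,0,0,0],[0.001,0,0,0,0,0,0]]])

```text
t: 11.0
tool_pos: [0.4432, -0.1466, 0.0439]
tool_rot: [2.224, -0.003, -2.217]
contact_force: [0.1, 0.0, 0.3]
opening: 0.0
```

Request:
arm_command(plan=[[[0.001,0,0,0,0,0,0]]])

```text
t: 11.08
tool_pos: [0.4433, -0.1467, 0.043]
tool_rot: [2.225, -0.003, -2.216]
contact_force: [1.1, -0.2, 0.0]
opening: 0.0001
```

Request:
arm_command(plan=[[[0.001,0,0,0,0,0,0]]])

```text
t: 11.17
tool_pos: [0.4435, -0.1468, 0.042]
tool_rot: [2.225, -0.003, -2.216]
contact_force: [-0.2, -0.6, 0.1]
opening: 0.0005
```

Request:
arm_command(plan=[[[0.001,0,0,0,0,0,0]]])

```text
t: 11.25
tool_pos: [0.4435, -0.1469, 0.041]
tool_rot: [2.225, -0.003, -2.216]
contact_force: [-0.2, -0.0, 1.8]
opening: -0.0003
```

Request:
arm_command(plan=[[[0.0015,0,0,0,0,0,0]]])

```text
t: 11.33
tool_pos: [0.4435, -0.1469, 0.04]
tool_rot: [2.225, -0.003, -2.217]
contact_force: [-6.0, 3.6, 17.0]
opening: 0.0001
```

Request:
arm_command(plan=[[[0.0015,0,0,0,0,0,0],[0.0015,0,0,0,0,0,0]]])

```text
t: 11.5
tool_pos: [0.4435, -0.1469, 0.04]
tool_rot: [2.221, -0.001, -2.221]
contact_force: [-6.6, 2.6, 12.6]
opening: 0.0003
```

Request:
arm_command(plan=[[[-0.008,0,0,0,0,0,0],[-0.015,0,0,0,0,0,0],[-0.03,0,0,0,0,0,0],[-0.04,0,0,0,0,0,0],[-0.04,0,0,0,0,0,0],[-0.03,0,0,0,0,0,0],[0,0.03,0.018,0,0,0,0],[0,0.03,0.018,0,0,0,0],[0,0.03,0.018,0,0,0,0],[0,0.03,0.018,0,0,0,0],[0,0.03,0.018,0,0,0,0],[0,0.03,0.015,0,0,0,0],[0,0.03,0.01,0,0,0,0],[0,0.03,0.01,0,0,0,0],[0,0,0,0,0,0,0],[0,0,0,0,0,0,0]]])

```text
t: 12.83
tool_pos: [0.3143, -0.3978, 0.2183]
tool_rot: [2.222, -0.006, -2.203]
contact_force: [-0.1, 0.3, -0.5]
opening: 0.0003
```

Run:
```python
from h import *
o,M=state()
f=lambda c,a:cv2.resize(save(c,c+"3")[int(a[1])-50:int(a[1])+50,int(a[0])-50:int(a[0])+50],(400,400),interpolation=cv2.INTER_CUBIC)
P=[.5,-.195,.04];cv2.imwrite("pics/c3.png",np.hstack([f(c,px(c,P)) for c in("top","side")])[:,:,::-1])
```

```text
t 12.83 pos [ 0.3143 -0.3978  0.2183] F [-0.1  0.3 -0.5] open 0.0003
```

View pics/c3.png

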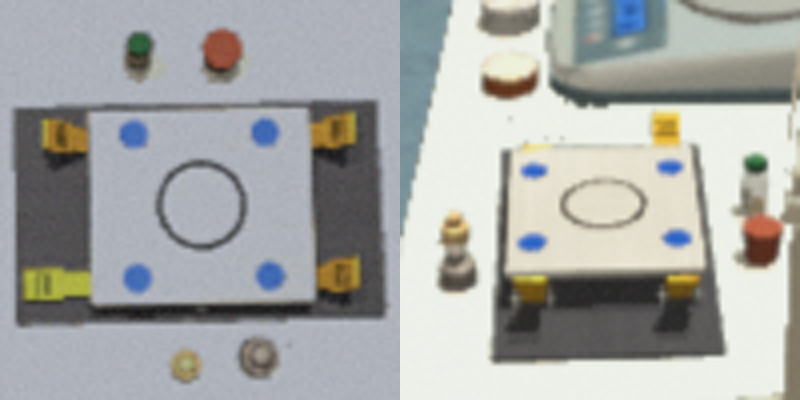

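The top crop shows shim 1 flat at (57,284), the other three shims up, and the plate and bystanders in place. The arm is clear.

```bash
python3 -c "
from station import finish_job;print(finish_job())"
```

```text
the job is handed in; nothing more can be done
None
```

The soft corner was corner_1 (near left). Its shim lever is now flat and carries the plate, and the job is handed in at about 13 s of the 61 s allowed.

- **Finding the corner:** Corner_2 stayed at z = 41 mm under 7–13 N. Corner_1 sank from about 41 to 37.3 mm, giving way at about 3 N. I did not press corners 3 and 4, since only one corner is soft and I had found it.
- **Shim:** I pressed shim_1 down until it stopped at z = 12.5 mm against about 14 N. That is within measuring error of the 13 mm given for flat.
- **Final press:** Corner_1 now stops at z = 40.0 mm under 13–17 N. That matches a cam standing 1 mm under the level plate.
- **Last pictures:** Shim_1 is flat and the other three are up. The plate and the objects next to the board look unmoved, and the arm is clear at z = 0.22 m with no contact force. No check failed or disagreed.

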